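Rotate the parrot's toys round their three places

ROBOT

A 6-joint arm with a two-finger parallel gripper is mounted at the origin on the work surface. World frame = base frame: x ahead of the robot, y to its left, z up, the work surface at z = 0. Lengths are in m, angles in rad, forces in N, time in s.
With the tool pointing down it reaches from about 0.425 to 0.95 m from the base axis. Payload 14.7 kg.
Tool frame: the origin (TCP) lies on the centre line of the jaws, within the pads' length; the fingertips stand 22 mm ahead of it and the grasp point (between the pads) lies 3 mm ahead of it; z points along the fingers, y is the line along which they close (so a half turn about z gives the same grasp; the last joint's range is limited). The gripper opens to 85 mm and grips with 20 to 120 N. Pads are 22 mm wide; open, the fingers measure 114 mm over their backs; the gripper's body (76 mm by 85 mm) begins 54 mm behind the grasp point. The pads swing forward as they close: fully open they stand 13 mm farther back than shut.
Start: joints at [-1.358, 0.48, 1.596, -0, 1.065, -0.047], TCP at [0.167, -0.628, 0.226] pointing down, gripper open.
Joint ranges: [-2.75, 2.75], [-0.82, 2.05], [0.23, 2.67], [-1.56, 4.7], [0.09, 2.69], [-2.92, 2.92]. Speed limits (rad/s): [1.89, 1.89, 2.39, 3.01, 3.01, 3.01].

INTERFACE

Orientations are given as a unit quaternion [w, x, y, z].
In Python, from station import r gives the robot as it stands. The module is installed in compiled form; this text tells all that it offers.
- The arm moves only by the tool carry_out, never from a script. Its argument "targets" is a list of rows, each an object with "turn": the turn, a rotation vector about the tool's x, y, z in degrees, a list of three; "dp": the shift along the tool's x, y, z in cm, a list of three; "fingers": the closure, from 0 (fully open) to 1 (shut). In form: [{"turn": [rx, ry, rz], "dp": [dx, dy, dz], "fingers": fingers}, ...]. A call has 1 to 8 rows; each row shifts and turns the commanded pose from where the row before left it, along the tool's axes as they then stand; what a row does not reach is not made up. A row lasts 1/10 s, in which the tool goes at most 50 mm and 8.59 degrees, less where a joint would pass 70% of its speed; a pose out of reach is approached as far as the arm can. A call is refused whole if a number of a shift passes 5 or a number of a turn 8.59, either way. A call with a gripper value outside its range is refused whole. The fingers move at their own pace and stop on an object; "squeeze" is the grip in N (left out, the last holds). Time passes only in rows, so rows that do not move let the fingers close. It gives the time, the measured TCP pose, the force, the opening and the grip force at its end, in the units of the state.
- r.get_state(): the state, without advancing time (a new reading comes with each control period).
- r.capture(name): name is "scene" or "top" or "wrist"; returns a dict with "frame" (420x560x3 uint8, red, green, blue), "range_z" (420x560 float32, m along the optical axis (not along the pixel's ray), 0 where there is no reading), "fx", "fy", "cx", "cy" (pixels), "world_to_cam" (4x4, takes a point from world to camera coordinates); the wrist camera has in their place "T_tool_cam" (4x4, takes a point from camera to tool coordinates, whose origin is the TCP and whose axes are the flange's). Camera axes: x right, y up, looking along -z (the intrinsics and any distortion apply to the point x, -y, -z); pixel columns grow to the right and rows downward; lengths in m; the calibration is good to about 2 mm. A picture is of the moment at which its call begins: read the wrist's pose just before it.
- r.finish_job(): hands the job in; it is judged then, once.
Trained networks look in a picture, given as the dict that the camera call returned (one of the last four; its "shot" number tells which), for a name from the list of things; names that differ only in an ending like _2 or _b are one class to them, and where a whole thing is asked for, a point or a joint stands for the part that bears it (a point fixed in the world has none). Each returns a list of dicts, best first, with "conf" (0 to 1); they miss things now and then, are a little off and sometimes report something else, mostly with a low value. They report only what shows in the picture. A call takes as long as a camera call. They do not tell look-alikes from the thing itself.
- r.silhouettes(picture, label): "mask" (420x560 bool, what is visible of it) and "uv" ([column, row] in pixels, amid what is visible of it).
The state is a dict: "clock": time; "joints": joint angles; "dq": joint speeds; "effort": joint torques, N m; "tool_pos": TCP position; "ee_rot": TCP orientation; "force": force on the tool from outside, world axes, zero at the start; "wrist_torque": the same for the moment, N m; "width": finger opening in m; "finger_force": force on a finger pad.
Only numpy, scipy, OpenCV 4.12 (cv2) and the standard library are available. Lean on these libraries where they do the work, as an engineer would, in place of code of your own. Each camera call takes 0.05 s, during which the arm holds its last target. There are 200 camera calls.

TASK

Do the weekly rotation of the parrot's toys: the yellow ball goes from the blue play dish to air in the middle of the white draining rack, the orange cone goes from the rack to stand in the middle of the green toy tray, and the walnut block goes from the tray to stand upright in the middle of the play dish. Each place holds just one toy, so first park one of them on the empty cork trivet, or on another clear bit of the shelf (not the ball, it would roll away). Leave the aluminium canister, the steel tumbler and the small steel bowl standing where they are.

Things in the scene. Friction and masses are not known exactly. Their poses are not given: they have to be found in the camera images.
- ball: Yellow silicone ball with six dark dimples, diameter 54 mm, about 50 g, firm. Origin at its centre; its axes turn as it rolls. At the start it lies in the play dish, centre 32 mm above the shelf. It rolls freely on flat surfaces.
- cone: Orange acrylic foraging cone, 84 mm high, about 70 g: round foot of diameter 56 mm and 6 mm thick, tapering to diameter 24 mm at 42 mm above its underside, then a straight round neck of diameter 24 mm from 42 to 84 mm up (grip it there). Origin at the centre of its underside, z up along the cone's axis. At the start it stands upright on the draining rack.
- block: Dark walnut toggle block, about 90 g: 40 mm along its x, 60 mm along its y, 50 mm high, plus a lighter wooden turn-button (14 mm by 52 mm, long side along y, 8 mm thick, fixed) with a brass screw on its top; 60 mm high in all. Origin at the centre of its underside, z up. Grip it across its 40 mm (x) sides. At the start it stands upright in the toy tray.
- play_dish: Round, shallow blue ceramic dish, diameter 120 mm at the rim and 100 mm at the foot, rim 18 mm above the shelf, flat inner floor 5 mm above the shelf and about 92 mm across. Does not move. Origin at the centre of its underside, on the shelf, z up. Goal place of the walnut block.
- drain_rack: Square white plastic draining rack, 116 mm by 116 mm along x and y, rim 18 mm high and 5 mm thick; inside, a grid of grey ribs (26 mm pitch, 3 mm wide, tops 12 mm above the shelf). Its centre is the middle of a grid cell, in which the ball settles, ball centre then 36 mm above the shelf. Does not move. Origin at the centre of its underside, on the shelf, z up. Goal place of the yellow ball.
- toy_tray: Square green plastic tray, 116 mm by 116 mm along its x and y, rim 16 mm above the shelf and 6 mm thick, flat inner floor 6 mm above the shelf, a small lip on two sides. Does not move. Origin at the centre of its underside, on the shelf, z up. Goal place of the orange cone.
- cork_trivet: Empty round flat cork trivet with a dark edge and a dark printed ring, diameter 107 mm, 8 mm thick, no rim. Does not move. Origin at the centre of its underside, on the shelf, z up. Free for parking a toy on the way; nothing need be on it at the end.
- canister: Aluminium canister with screw lid, diameter 73 mm, 110 mm high, 0.3 kg, standing loose on the shelf. Origin at the centre of its underside. To be left alone.
- tumbler: Steel drinking tumbler, open at the top, diameter 68 mm at the rim, 54 mm at the foot, 90 mm high, standing loose on the shelf. Origin at the centre of its underside. To be left alone.
- katori: Small open steel bowl, diameter 80 mm at the rim, 34 mm high, standing loose on the shelf. Origin at the centre of its underside. To be left alone.
Things that resemble listed ones, but are neither listed nor needed, are in the scene too. What is meant by the toy_tray is not purple or red, and is the smaller of those in its own colour.

How it is judged:
By the outcome, as a careful person would: the job done as asked, in the order asked, and still so for the second after the job is handed in, with the robot touching nothing.
It also fails if it takes over 118 s, if anything falls off the work surface, if the arm or the gripper's body presses on something with over 40 N, if the wrist force passes 120 N, or if a joint passes its speed limit or range.

## Working session

There is one attempt and no reset: what is moved stays moved. The work goes in short steps, Python scripts to look and compute and a tool call to move; the robot and the scene stay as the last step left them, time stands still between calls to the robot, and variables do not carry over. Pictures are saved under pics/ and viewed, at most 14 in all, crops included, and the job is handed in when it is done.

Besides the shell and the picture viewer there is one more tool, called after "Emit:" in YAML: its name, and indented under it one key for each argument. carry_out: Moves the arm, as the interface text tells. Its arguments: {"type":"object","properties":{"targets":{"type":"array","items":{"type":"object","properties":{"turn":{"type":"array","items":{"type":"number"}},"dp":{"type":"array","items":{"type":"number"}},"fingers":{"type":"number"}}}},"squeeze":{"type":"number"}},"required":["targets"]}

```bash
mkdir -p pics; cat > h.py <<'E'
import numpy as np, cv2
from station import r
def save(p,n): cv2.imwrite('pics/'+n+'.png', p['frame'][:,:,::-1])
def w2c(p,st=None):
    if 'world_to_cam' in p: return np.array(p['world_to_cam'])
    from scipy.spatial.transform import Rotation as R
    T=np.eye(4); q=st['ee_rot']; T[:3,:3]=R.from_quat([q[1],q[2],q[3],q[0]]).as_matrix(); T[:3,3]=st['tool_pos']
    return np.linalg.inv(T@np.array(p['T_tool_cam']))
def cloud(p,st=None):
    z=p['range_z'].astype(float); v,u=np.mgrid[:z.shape[0],:z.shape[1]]
    P=np.stack([(u-p['cx'])/p['fx']*z,-(v-p['cy'])/p['fy']*z,-z],-1)
    M=np.linalg.inv(w2c(p,st)); W=P@M[:3,:3].T+M[:3,3]; W[z<=0]=np.nan
    return W
E
python3 - <<'E'
from h import *
print(r.get_state())
for n in ['scene','top']:
    p=r.capture(n); save(p,n+'0'); print(n,{k:(v if k not in('frame','range_z') else v.shape) for k,v in p.items()})
    W=cloud(p)
    for l in ['ball','cone','block','play_dish','drain_rack','toy_tray','cork_trivet','canister','tumbler','katori']:
        for d in r.silhouettes(p,l):
            m=d['mask']; w=W[m]; w=w[~np.isnan(w[:,0])]
            if len(w)<5: print(l,d['conf'],d['uv'],'nodepth');continue
            lo,hi=np.percentile(w,[2,98],axis=0)
            print(l,round(d['conf'],2),np.round(d['uv']),m.sum(),'mid',np.round((lo+hi)/2,3),'ext',np.round(hi-lo,3),'zhi',round(hi[2],3))
E
```

```text
{'clock': 0.0, 'joints': array([-1.35762246e+00,  4.80829489e-01,  1.59685325e+00,  1.90375549e-05,
        1.06508502e+00, -4.65890904e-02]), 'dq': array([ 1.29603217e-03,  1.75929361e-04, -1.06719069e-03,  9.31744141e-05,
        7.70737120e-04, -2.91565290e-04]), 'effort': array([-2.31673250e-03, -9.50661135e+01, -4.30171824e+01, -6.05724672e-04,
        1.26692012e-02, -6.14841929e-05]), 'tool_pos': array([ 0.16690166, -0.62779156,  0.2253816 ]), 'ee_rot': array([-5.86209008e-04,  9.91577678e-01,  1.29512022e-01, -4.05864144e-05]), 'force': array([0.9013283 , 0.16862365, 0.52551723]), 'wrist_torque': array([ 0.03086478, -0.0450721 , -0.01665782]), 'finger_force': 0.0, 'width': 0.08549209596156336}
scene {'frame': (420, 560, 3), 'range_z': (420, 560), 'fx': 420.89337694181506, 'fy': 420.89337694181506, 'cx': 281.48701508781147, 'cy': 205.74802381598803, 'world_to_cam': array([[-0.77504048,  0.63182089,  0.01070602,  0.30782534],
       [-0.47779017, -0.59701415,  0.6444305 ,  0.2973605 ],
       [ 0.41355629,  0.49434449,  0.76458794, -1.41142028],
       [ 0.        ,  0.        
[... 2534 characters left out ...]
8 [215. 246.] 3153 mid [0.377 0.333 0.015] ext [0.148 0.158 0.024] zhi 0.027
toy_tray 0.78 [235. 175.] 1429 mid [0.603 0.277 0.011] ext [0.125 0.128 0.023] zhi 0.022
toy_tray 0.6 [152. 195.] 1821 mid [0.511 0.527 0.011] ext [0.113 0.119 0.022] zhi 0.022
toy_tray 0.56 [117. 264.] 1870 mid [0.325 0.599 0.011] ext [0.116 0.122 0.02 ] zhi 0.021
cork_trivet 0.7 [316. 229.] 1033 mid [0.439 0.063 0.009] ext [0.091 0.089 0.014] zhi 0.016
canister 0.82 [310. 143.] 755 mid [0.656 0.077 0.065] ext [0.066 0.066 0.104] zhi 0.117
tumbler 0.71 [445. 153.] 654 mid [ 0.644 -0.293  0.047] ext [0.061 0.062 0.093] zhi 0.093
katori 0.59 [380. 228.] 633 mid [ 0.432 -0.118  0.018] ext [0.069 0.069 0.039] zhi 0.038
```

View pics/top0.png

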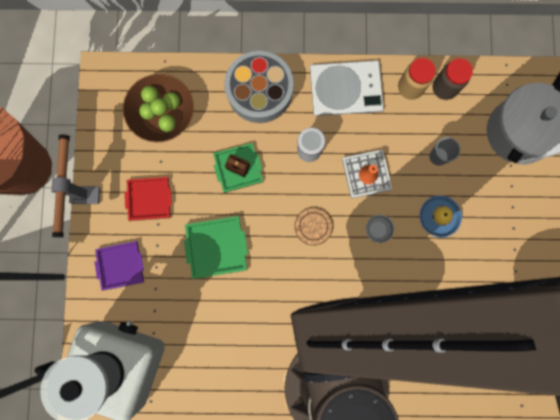

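View pics/scene0.png

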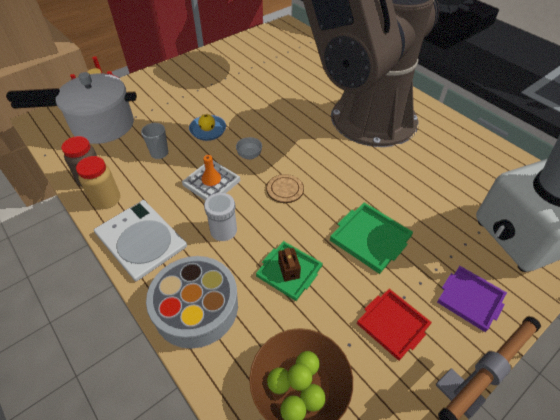

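The top view shows the small green tray with the block at (238,167). The cone on the rack is at (368,173), the ball in the dish at (441,216), and the trivet at (314,227). The larger green tray, the red one and the purple one are look-alikes. My plan is to park the cone on the trivet, then move the ball to the rack, the block to the dish and the cone to the tray.

Emit:
carry_out:
  targets:
    - {"dp": [3.8,-2.5,-1],"turn": [0,0,0],"fingers": 0}
    - {"dp": [3.8,-2.5,-1],"turn": [0,0,0],"fingers": 0}
    - {"dp": [3.8,-2.5,-1],"turn": [0,0,0],"fingers": 0}
    - {"dp": [3.8,-2.5,-1],"turn": [0,0,0],"fingers": 0}
    - {"dp": [3.8,-2.5,-1],"turn": [0,0,0],"fingers": 0}
    - {"dp": [3.8,-2.5,-1],"turn": [0,0,0],"fingers": 0}
    - {"dp": [3.8,-2.5,-1],"turn": [0,0,0],"fingers": 0}
    - {"dp": [3.8,-2.5,-1],"turn": [0,0,0],"fingers": 0}

```text
clock: 1.9
tool_pos: [0.4104, -0.3553, 0.3067]
ee_rot: [0.0, 0.992, 0.129, 0.0]
force: [-0.0, -0.3, 0.0]
width: 0.0855
finger_force: 0.0
```

```bash
cat >> h.py <<'E'
def look(name,labels,fn=None,cam='wrist'):
    st=r.get_state(); p=r.capture(cam)
    if fn: save(p,fn)
    W=cloud(p,st); out={}
    print('tcp',np.round(st['tool_pos'],4),'yaw',round(yaw(st),2),'w',round(st['width'],4),'t',round(st['clock'],2))
    for l in labels:
        for d in r.silhouettes(p,l):
            w=W[d['mask']]; w=w[~np.isnan(w[:,0])]
            if len(w)<20: continue
            zt=np.percentile(w[:,2],98); t=w[w[:,2]>zt-.008]
            c,s,a=cv2.minAreaRect((w[:,:2]*1000).astype(np.float32))
            ct,sT,at=cv2.minAreaRect((t[:,:2]*1000).astype(np.float32))
            print(l,round(d['conf'],2),np.round(d['uv']),'ztop',round(zt,4),'all rect',np.round(c,1),np.round(s,1),round(a,1),'top rect',np.round(ct,1),np.round(sT,1),round(at,1),'topmean',np.round(t.mean(0)*1000,1))
    return p,st,W
def Rm(st):
    from scipy.spatial.transform import Rotation as R
    q=st['ee_rot']; return R.from_quat([q[1],q[2],q[3],q[0]]).as_matrix()
def yaw(st):
    m=Rm(st); return np.degrees(np.arctan2(m[1,0],m[0,0]))
def go(xyz,yw=None):
    st=r.get_state(); m=Rm(st)
    print('dp cm',np.round(m.T@(np.array(xyz)-st['tool_pos'])*100,2), 'turn z', None if yw is None else round(-((yw-yaw(st)+90)%180-90),1),'tilt',np.round(m[:,2],3))
E
python3 - <<'E'
from h import *
look('wrist',['ball','play_dish','cone','drain_rack'],'w1')
go([.588,-.086,.30])
E
```

```text
tcp [ 0.4104 -0.3553  0.3067] yaw 14.88 w 0.0855 t 1.9
play_dish 0.84 [251.  90.] ztop 0.0195 all rect [ 471.7 -290.7] [117.8 119.5] 69.8 top rect [ 470.6 -290.7] [116.9 117.7] 15.1 topmean [ 473.7 -287.8   16.8]
drain_rack 0.24 [10. 66.] ztop 0.0099 all rect [437.   23.1] [30.8 95. ] 85.9 top rect [439.1  21.6] [28.7 92.1] 88.8 topmean [440.3  22.7   7.3]
dp cm [ 24.24 -21.55   0.59] turn z None tilt [-0. -0. -1.]
```

Emit:
carry_out:
  targets:
    - {"dp": [2.3,-3.1,0],"turn": [0,0,0],"fingers": 0}
    - {"dp": [2.3,-3.1,0],"turn": [0,0,0],"fingers": 0}
    - {"dp": [2.3,-3.1,0],"turn": [0,0,0],"fingers": 0}
    - {"dp": [2.3,-3.1,0],"turn": [0,0,0],"fingers": 0}
    - {"dp": [2.3,-3.1,0],"turn": [0,0,0],"fingers": 0}
    - {"dp": [2.3,-3.1,0],"turn": [0,0,0],"fingers": 0}
    - {"dp": [2.3,-3.1,0],"turn": [0,0,0],"fingers": 0}

```text
clock: 2.85
tool_pos: [0.5092, -0.1057, 0.3057]
ee_rot: [0.0, 0.992, 0.128, -0.0]
force: [0.8, -0.7, -0.5]
width: 0.0856
finger_force: 0.0
```

```bash
python3 - <<'E'
from h import *
look('wrist',['cone','drain_rack','cork_trivet','katori'],'w2')
E
```

```text
tcp [ 0.5092 -0.1057  0.3057] yaw 14.77 w 0.0856 t 2.85
cone 0.76 [285. 106.] ztop 0.0977 all rect [587.5 -90. ] [54.9 54.7] 58.8 top rect [586.9 -90.7] [23.1 23.2] 78.8 topmean [587.  -90.7  96.5]
cone 0.5 [31. 42.] ztop 0.0175 all rect [587.9 251.7] [74.4 90.6] 15.8 top rect [576.8 229.5] [ 53.8 106.4] 60.1 topmean [586.5 225.7  15.6]
drain_rack 0.71 [272.  89.] ztop 0.0198 all rect [589.8 -87.4] [123.  123.5] 12.3 top rect [589.6 -87.3] [116.5 116.1] 12.4 topmean [592.7 -85.6  16.2]
cork_trivet 0.79 [157. 176.] ztop 0.0102 all rect [440.6  62.3] [105.6 105.7] 55.7 top rect [440.5  62.5] [105.2 105.9] 58.2 topmean [442.4  62.    8.3]
katori 0.79 [273. 217.] ztop 0.0353 all rect [ 424.1 -119.3] [94.6 85. ] 15.6 top rect [ 432.5 -118.3] [78.6 78.6] 28.8 topmean [ 426.5 -119.9   32.9]
```

View pics/w2.png

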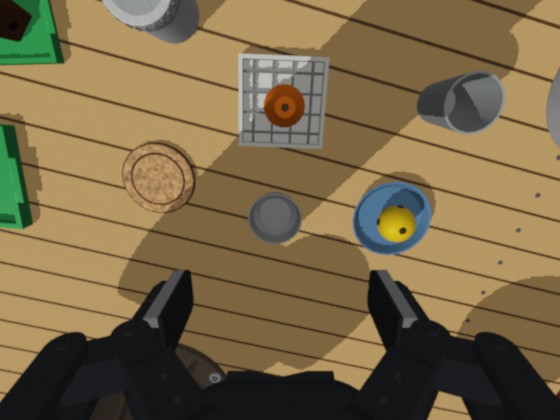

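w2 shows the cone at (285,106) on the rack, centred near (283,100). The katori is at (274,218), the ball and dish at (395,220), and the trivet at (158,177). The measured sizes match the text.

Emit:
carry_out:
  targets:
    - {"dp": [4,0.25,0],"turn": [0,0,0],"fingers": 0}
    - {"dp": [3.9,0.25,3.5],"turn": [0,0,0],"fingers": 0}
    - {"dp": [0,0,4],"turn": [0,0,0],"fingers": 0}
    - {"dp": [0,0,4],"turn": [0,0,0],"fingers": 0}
    - {"dp": [0,0,4],"turn": [0,0,0],"fingers": 0}
    - {"dp": [0,0,4],"turn": [0,0,0],"fingers": 0}
    - {"dp": [0,0,2],"turn": [0,0,0],"fingers": 0}
    - {"dp": [0,0,0],"turn": [0,0,0],"fingers": 0}

```text
clock: 3.9
tool_pos: [0.5826, -0.0921, 0.0897]
ee_rot: [-0.001, 0.992, 0.128, -0.003]
force: [0.3, 0.0, 0.6]
width: 0.0856
finger_force: 0.0
```

```bash
python3 - <<'E'
from h import *
go([.587,-.0905,.080])
E
```

```text
dp cm [ 0.47 -0.04  0.96] turn z None tilt [-0.005  0.001 -1.   ]
```

Emit:
carry_out:
  targets:
    - {"dp": [0.45,0,0.9],"turn": [0,0,0],"fingers": 0}
    - {"dp": [0,0,0],"turn": [0,0,0],"fingers": 0.5}
    - {"dp": [0,0,0],"turn": [0,0,0],"fingers": 1}
    - {"dp": [0,0,0],"turn": [0,0,0],"fingers": 1}
    - {"dp": [0,0,0],"turn": [0,0,0],"fingers": 1}
    - {"dp": [0,0,0],"turn": [0,0,0],"fingers": 1}
    - {"dp": [0,0,0],"turn": [0,0,0],"fingers": 1}
    - {"dp": [0,0,0],"turn": [0,0,0],"fingers": 1}
  squeeze: 30

```text
clock: 4.7
tool_pos: [0.5899, -0.0896, 0.0844]
ee_rot: [0.0, 0.992, 0.13, 0.001]
force: [-1.3, -0.6, 6.2]
width: 0.0215
finger_force: 29.1
```

```bash
python3 - <<'E'
from h import *
s=r.get_state();print(s['width'],s['finger_force'],s['tool_pos'],s['force'])
go([.4405,.0624,.080])
E
```

```text
0.021497703151279374 29.098286263179034 [ 0.58992186 -0.08955938  0.0844262 ] [-1.33875909 -0.64480212  6.24449092]
dp cm [-10.53 -18.53   0.42] turn z None tilt [ 0.001 -0.    -1.   ]
```

Emit:
carry_out:
  targets:
    - {"dp": [0,0,-1.5],"turn": [0,0,0],"fingers": 1}
    - {"dp": [0,0,-3],"turn": [0,0,0],"fingers": 1}
    - {"dp": [0,0,-3],"turn": [0,0,0],"fingers": 1}
    - {"dp": [-2.6,-4.6,-1],"turn": [0,0,0],"fingers": 1}
    - {"dp": [-2.6,-4.6,0],"turn": [0,0,0],"fingers": 1}
    - {"dp": [-2.6,-4.6,0],"turn": [0,0,0],"fingers": 1}
    - {"dp": [-2.6,-4.6,0],"turn": [0,0,0],"fingers": 1}
    - {"dp": [0,0,0],"turn": [0,0,0],"fingers": 1}

```text
clock: 5.5
tool_pos: [0.4452, 0.0557, 0.168]
ee_rot: [-0.0, 0.991, 0.131, -0.002]
force: [-0.7, -0.8, 0.3]
width: 0.0214
finger_force: 29.6
```

```bash
python3 - <<'E'
from h import *
s=r.get_state();print(s['width'],s['finger_force'],s['tool_pos'],s['force'])
go([.4405,.0624,.080])
look('',['cone','cork_trivet'],'s1','scene')
E
```

```text
0.021437134805726347 29.58450172562152 [0.44519228 0.05574479 0.16797993] [-0.65974306 -0.81612237  0.257881  ]
dp cm [-0.25 -0.75  8.8 ] turn z None tilt [-0.003  0.    -1.   ]
tcp [0.4452 0.0557 0.168 ] yaw 15.05 w 0.0214 t 5.5
cone 0.91 [281. 158.] ztop 0.1784 all rect [403.5   9. ] [181.6  50.5] 51.5 top rect [450.5  62.4] [24.7 10.7] 68.5 topmean [449.3  60.5 176.8]
cork_trivet 0.56 [286. 187.] ztop 0.0112 all rect [438.5  64.3] [108.3 105. ] 48.5 top rect [439.4  65.6] [105.7 105.3] 46.4 topmean [441.2  67.9   7.8]
```

View pics/s1.png

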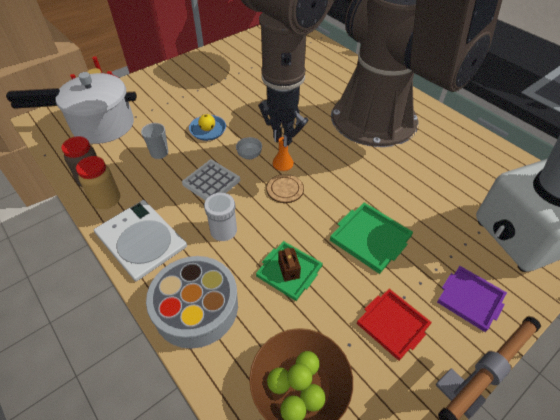

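The cone hangs upright in the jaws at (283,155), above the trivet at (286,188). Lowering it now.

Emit:
carry_out:
  targets:
    - {"dp": [-0.25,-0.75,3],"turn": [0,0,0],"fingers": 1}
    - {"dp": [0,0,3],"turn": [0,0,0],"fingers": 1}
    - {"dp": [0,0,1.5],"turn": [0,0,0],"fingers": 1}
    - {"dp": [0,0,0.5],"turn": [0,0,0],"fingers": 1}
    - {"dp": [0,0,0],"turn": [0,0,0],"fingers": 1}

```text
clock: 6.15
tool_pos: [0.4464, 0.0589, 0.0875]
ee_rot: [-0.0, 0.992, 0.129, -0.0]
force: [-0.3, -0.1, -0.9]
width: 0.0215
finger_force: 29.6
```

```bash
python3 - <<'E'
from h import *
s=r.get_state();print(s['force'])
go([.4405,.0624,.0805])
E
```

```text
[-0.28262396 -0.08558249 -0.85202056]
dp cm [-0.48 -0.49  0.7 ] turn z None tilt [-0.001 -0.    -1.   ]
```

Emit:
carry_out:
  targets:
    - {"dp": [-0.4,-0.4,0.4],"turn": [0,0,0],"fingers": 1}
    - {"dp": [0,0,0.2],"turn": [0,0,0],"fingers": 1}
    - {"dp": [0,0,0],"turn": [0,0,0],"fingers": 1}
    - {"dp": [0,0,0],"turn": [0,0,0],"fingers": 0.6}
    - {"dp": [0,0,0],"turn": [0,0,0],"fingers": 0.4}
    - {"dp": [0,0,0],"turn": [0,0,0],"fingers": 0.2}
    - {"dp": [0,0,0],"turn": [0,0,0],"fingers": 0.1}
    - {"dp": [0,0,0],"turn": [0,0,0],"fingers": 0.1}

```text
clock: 6.95
tool_pos: [0.441, 0.0623, 0.082]
ee_rot: [-0.0, 0.992, 0.13, 0.0]
force: [0.3, -0.2, 0.0]
width: 0.0768
finger_force: 0.0
```

```bash
python3 - <<'E'
from h import *
s=r.get_state();print(s['force'],s['width'],s['tool_pos'])
go([.43,-.29,.23])
E
```

```text
[ 0.32869915 -0.16990065  0.04056195] 0.07677835653273356 [0.44101539 0.06234349 0.08197122]
dp cm [-10.12  33.77 -14.8 ] turn z None tilt [ 0.  0. -1.]
```

Emit:
carry_out:
  targets:
    - {"dp": [0,0,-4],"turn": [0,0,0],"fingers": 0.1}
    - {"dp": [0,0,-4],"turn": [0,0,0],"fingers": 0.1}
    - {"dp": [0,0,-4],"turn": [0,0,0],"fingers": 0.1}
    - {"dp": [-1,4,-3],"turn": [0,0,0],"fingers": 0.1}
    - {"dp": [-1,4.2,0],"turn": [0,0,0],"fingers": 0.1}
    - {"dp": [-1,4.2,0],"turn": [0,0,0],"fingers": 0.1}
    - {"dp": [-1,4.2,0],"turn": [0,0,0],"fingers": 0.1}
    - {"dp": [-1,4.2,0],"turn": [0,0,0],"fingers": 0.1}

```text
clock: 7.75
tool_pos: [0.4458, -0.1524, 0.2316]
ee_rot: [0.0, 0.992, 0.13, 0.0]
force: [0.5, 0.3, -0.3]
width: 0.0768
finger_force: 0.0
```

Emit:
carry_out:
  targets:
    - {"dp": [-1,4,0],"turn": [0,0,0],"fingers": 0.1}
    - {"dp": [-1,4,0],"turn": [0,0,0],"fingers": 0.1}
    - {"dp": [-1,4,0],"turn": [0,0,0],"fingers": 0.1}
    - {"dp": [0,0,0],"turn": [0,0,0],"fingers": 0.1}

```text
clock: 8.15
tool_pos: [0.4481, -0.2789, 0.2313]
ee_rot: [0.001, 0.992, 0.128, 0.0]
force: [0.6, 0.9, -0.1]
width: 0.077
finger_force: 0.0
```

```bash
cat >> h.py <<'E'
def ballfit(W,p,box,rad=.027):
    from scipy.optimize import least_squares
    hsv=cv2.cvtColor(p['frame'],cv2.COLOR_RGB2HSV); m=(hsv[...,0]>18)&(hsv[...,0]<35)&(hsv[...,1]>150)
    m&=(abs(W[...,0]-box[0])<.04)&(abs(W[...,1]-box[1])<.04)&(W[...,2]>.02)
    w=W[m]; f=least_squares(lambda c:np.linalg.norm(w-c,axis=1)-rad,w.mean(0)-[0,0,.015],loss='soft_l1',f_scale=.002)
    print('ball',len(w),np.round(f.x,4),'rms',np.sqrt(np.mean(f.fun**2)).round(4))
E
python3 - <<'E'
from h import *
p,st,W=look('',['ball','play_dish'],'w3')
ballfit(W,p,[.47,-.29])
E
```

```text
tcp [ 0.4481 -0.2789  0.2313] yaw 14.71 w 0.077 t 8.15
ball 0.83 [294. 163.] ztop 0.0601 all rect [ 470.5 -294.6] [60.3 55.3] 83.6 top rect [ 470.8 -291.9] [36.6 36.7] 33.1 topmean [ 471.6 -291.6   56.1]
play_dish 0.81 [290. 142.] ztop 0.0194 all rect [ 468.  -291.8] [123.1 124.1] 47.2 top rect [ 470.7 -290.2] [117.  117.9] 14.0 topmean [ 471.1 -291.6   16.7]
ball 1696 [ 0.4706 -0.2921  0.0324] rms 0.0006
```

View pics/w3.png

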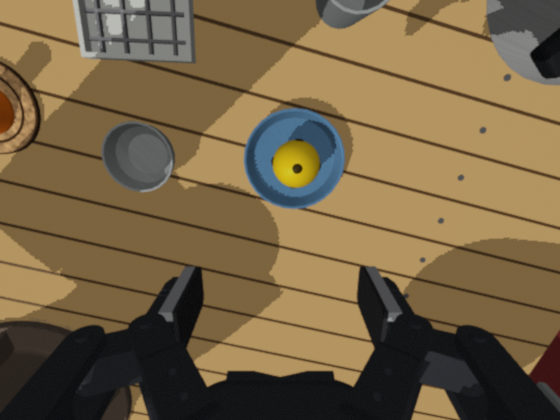

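w3 shows the ball at (296,163) in the dish, centred near (294,158). The fit puts the ball centre at z = 0.0324 m, against 0.032 m in the text.

Emit:
carry_out:
  targets:
    - {"dp": [1.85,1.85,2],"turn": [0,0,0],"fingers": 0.1}
    - {"dp": [0,0,4],"turn": [0,0,0],"fingers": 0.1}
    - {"dp": [0,0,4],"turn": [0,0,0],"fingers": 0.1}
    - {"dp": [0,0,3.5],"turn": [0,0,0],"fingers": 0.1}
    - {"dp": [0,0,2],"turn": [0,0,0],"fingers": 0.1}
    - {"dp": [0,0,0],"turn": [0,0,0],"fingers": 0.1}

```text
clock: 8.9
tool_pos: [0.4691, -0.2852, 0.074]
ee_rot: [-0.002, 0.991, 0.13, -0.002]
force: [-0.4, -0.1, 1.3]
width: 0.0766
finger_force: 0.0
```

```bash
python3 - <<'E'
from h import *
go([.4706,-.2921,.035])
E
```

```text
dp cm [-0.02  0.72  3.9 ] turn z None tilt [-0.004  0.003 -1.   ]
```

Emit:
carry_out:
  targets:
    - {"dp": [0,0.6,1],"turn": [0,0,0],"fingers": 0.1}
    - {"dp": [0,0,1],"turn": [0,0,0],"fingers": 0.1}
    - {"dp": [0,0,0],"turn": [0,0,0],"fingers": 0.1}
    - {"dp": [0,0,0],"turn": [0,0,0],"fingers": 0.1}

```text
clock: 9.3
tool_pos: [0.4722, -0.2934, 0.0567]
ee_rot: [0.0, 0.992, 0.13, 0.0]
force: [0.9, 0.2, 1.4]
width: 0.0771
finger_force: 0.0
```

```bash
python3 - <<'E'
from h import *
go([.4706,-.2921,.035])
E
```

```text
dp cm [-0.12 -0.16  2.17] turn z None tilt [ 0. -0. -1.]
```

Emit:
carry_out:
  targets:
    - {"dp": [-0.1,-0.1,1],"turn": [0,0,0],"fingers": 0.1}
    - {"dp": [0,0,1.1],"turn": [0,0,0],"fingers": 0.1}
    - {"dp": [0,0,0],"turn": [0,0,0],"fingers": 0.1}
    - {"dp": [0,0,0],"turn": [0,0,0],"fingers": 0.3}
    - {"dp": [0,0,0],"turn": [0,0,0],"fingers": 0.6}
    - {"dp": [0,0,0],"turn": [0,0,0],"fingers": 0.6}
    - {"dp": [0,0,0],"turn": [0,0,0],"fingers": 0.6}
    - {"dp": [0,0,0],"turn": [0,0,0],"fingers": 0.6}

```text
clock: 10.1
tool_pos: [0.4708, -0.2922, 0.0359]
ee_rot: [-0.0, 0.992, 0.13, -0.0]
force: [-1.6, 5.2, 8.0]
width: 0.0449
finger_force: 28.0
```

```bash
python3 - <<'E'
from h import *
s=r.get_state();print(s['force'],s['width'],s['finger_force'],s['tool_pos'])
go([.5897,-.0873,.12])
E
```

```text
[-1.55783259  5.15721801  8.02889829] 0.044866257341485055 28.03391844034195 [ 0.47077518 -0.29220923  0.03590642]
dp cm [ 16.76 -16.75  -8.4 ] turn z None tilt [-0.  0. -1.]
```

```bash
python3 - <<'E'
from h import *
p,st,W=look('',['ball','play_dish'],'w4')
ballfit(W,p,[.47,-.29])
p=r.capture('scene'); cv2.imwrite('pics/s2.png',cv2.resize(p['frame'][80:180,150:270,::-1],None,fx=5,fy=5,interpolation=cv2.INTER_CUBIC)); ballfit(cloud(p),p,[.47,-.29])
E
```

```text
tcp [ 0.4708 -0.2922  0.0359] yaw 14.88 w 0.0449 t 10.1
ball 0.55 [281. 264.] ztop 0.0598 all rect [ 474.4 -291.7] [47.8 49.6] 38.0 top rect [ 471.3 -292.2] [37.5 37. ] 47.2 topmean [ 473.9 -291.5   55.8]
play_dish 0.95 [274. 216.] ztop 0.019 all rect [ 471.1 -290.7] [118.6 119.1] 43.9 top rect [ 472.1 -290.5] [117.1 115.7] 60.1 topmean [ 476.5 -288.2   16.3]
ball 7291 [ 0.4707 -0.2923  0.0321] rms 0.0005
ball 159 [ 0.4693 -0.2899  0.0311] rms 0.0019
```

View pics/w4.png

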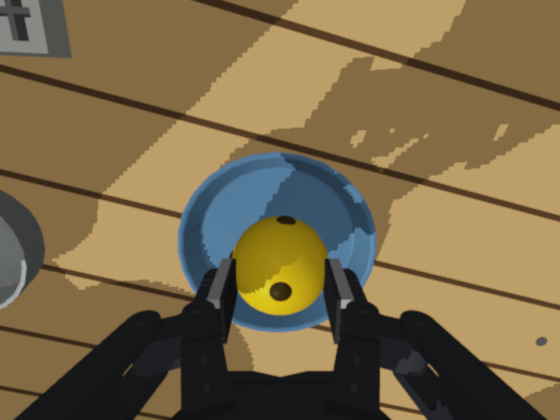

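View pics/s2.png

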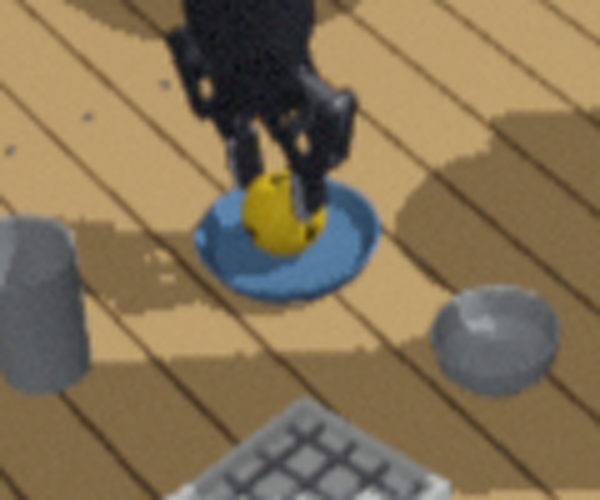

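The fingers hold the ball above its equator, since the measured width is only 45 mm. I'll open a little, go about 8 mm lower and grip again.

Emit:
carry_out:
  targets:
    - {"dp": [0,0,0],"turn": [0,0,0],"fingers": 0.24}
    - {"dp": [0,0,0],"turn": [0,0,0],"fingers": 0.24}
    - {"dp": [0,0,0.4],"turn": [0,0,0],"fingers": 0.24}
    - {"dp": [0,0,0.4],"turn": [0,0,0],"fingers": 0.24}
    - {"dp": [0,0,0],"turn": [0,0,0],"fingers": 0.24}

```text
clock: 10.8
tool_pos: [0.4705, -0.2924, 0.0266]
ee_rot: [-0.0, 0.992, 0.13, -0.0]
force: [-0.8, 1.4, -0.5]
width: 0.0649
finger_force: 0.0
```

```bash
python3 - <<'E'
from h import *
p,st,W=look('',[])
ballfit(W,p,[.47,-.29]); print(st['force'])
E
```

```text
tcp [ 0.4705 -0.2924  0.0266] yaw 14.89 w 0.0649 t 10.8
ball 8339 [ 0.4708 -0.2925  0.0322] rms 0.0005
[-0.8378799   1.38130393 -0.48780398]
```

Emit:
carry_out:
  targets:
    - {"dp": [0,0,0],"turn": [0,0,0],"fingers": 0.45}
    - {"dp": [0,0,0],"turn": [0,0,0],"fingers": 0.6}
    - {"dp": [0,0,0],"turn": [0,0,0],"fingers": 0.6}
    - {"dp": [0,0,0],"turn": [0,0,0],"fingers": 0.6}

```text
clock: 11.25
tool_pos: [0.4711, -0.2927, 0.0276]
ee_rot: [0.0, 0.992, 0.13, 0.0]
force: [-0.6, 0.3, 5.2]
width: 0.0502
finger_force: 30.4
```

Emit:
carry_out:
  targets:
    - {"dp": [0,0,0],"turn": [0,0,0],"fingers": 0.26}
    - {"dp": [0,0,0],"turn": [0,0,0],"fingers": 0.26}
    - {"dp": [0,0,0.45],"turn": [0,0,0],"fingers": 0.26}
    - {"dp": [0,0,0],"turn": [0,0,0],"fingers": 0.26}
    - {"dp": [0,0,0],"turn": [0,0,0],"fingers": 0.45}
    - {"dp": [0,0,0],"turn": [0,0,0],"fingers": 0.6}
    - {"dp": [0,0,0],"turn": [0,0,0],"fingers": 0.6}
    - {"dp": [0,0,0],"turn": [0,0,0],"fingers": 0.6}

```text
clock: 12.05
tool_pos: [0.4708, -0.2924, 0.0229]
ee_rot: [-0.0, 0.992, 0.13, -0.0]
force: [-1.0, 3.1, 3.6]
width: 0.0517
finger_force: 30.7
```

Emit:
carry_out:
  targets:
    - {"dp": [0,0,-1],"turn": [0,0,0],"fingers": 0.6}
    - {"dp": [0,0,-3],"turn": [0,0,0],"fingers": 0.6}
    - {"dp": [0,0,-4],"turn": [0,0,0],"fingers": 0.6}
    - {"dp": [3.3,-3.3,-1],"turn": [0,0,0],"fingers": 0.6}
    - {"dp": [3.4,-3.4,0],"turn": [0,0,0],"fingers": 0.6}
    - {"dp": [3.4,-3.4,0],"turn": [0,0,0],"fingers": 0.6}
    - {"dp": [3.4,-3.4,0],"turn": [0,0,0],"fingers": 0.6}
    - {"dp": [2,-2,0],"turn": [0,0,0],"fingers": 0.6}

```text
clock: 12.85
tool_pos: [0.5826, -0.1003, 0.1138]
ee_rot: [0.0, 0.991, 0.13, 0.001]
force: [-0.3, -0.8, 0.1]
width: 0.0518
finger_force: 31.7
```

Emit:
carry_out:
  targets:
    - {"dp": [0,0,0],"turn": [0,0,0],"fingers": 0.6}
    - {"dp": [0,0,0],"turn": [0,0,0],"fingers": 0.6}

```text
clock: 13.05
tool_pos: [0.5811, -0.1025, 0.1133]
ee_rot: [0.0, 0.991, 0.13, 0.0]
force: [-0.4, 0.1, -1.1]
width: 0.0518
finger_force: 31.7
```

```bash
python3 - <<'E'
from h import *
p,st,W=look('',['drain_rack'])
ballfit(W,p,st['tool_pos'][:2]);go([.5897,-.0873,.029],12.4)
E
```

```text
tcp [ 0.5811 -0.1025  0.1133] yaw 14.98 w 0.0518 t 13.05
drain_rack 0.71 [259. 179.] ztop 0.0192 all rect [586.2 -87. ] [124.5 126.9] 12.5 top rect [589.6 -87.1] [116.4 116.5] 12.6 topmean [601.2 -80.5  15.9]
ball 8878 [ 0.5815 -0.1027  0.1225] rms 0.0005
dp cm [ 1.31 -1.35  8.41] turn z 2.5 tilt [-0. -0. -1.]
```

Emit:
carry_out:
  targets:
    - {"dp": [1.3,-1.35,1],"turn": [0,0,2.5],"fingers": 0.6}
    - {"dp": [0,0,3],"turn": [0,0,0],"fingers": 0.6}
    - {"dp": [0,0,2],"turn": [0,0,0],"fingers": 0.6}
    - {"dp": [0,0,0.6],"turn": [0,0,0],"fingers": 0.6}
    - {"dp": [0,0,0],"turn": [0,0,0],"fingers": 0.6}
    - {"dp": [0,0,0],"turn": [0,0,0],"fingers": 0.6}

```text
clock: 13.75
tool_pos: [0.5903, -0.0873, 0.0477]
ee_rot: [0.0, 0.994, 0.107, 0.0]
force: [-0.3, -0.8, -0.0]
width: 0.052
finger_force: 31.8
```

```bash
python3 - <<'E'
from h import *
p,st,W=look('',[])
ballfit(W,p,st['tool_pos'][:2]);go([.5893,-.0871,.028],12.4)
E
```

```text
tcp [ 0.5903 -0.0873  0.0477] yaw 12.34 w 0.052 t 13.75
ball 8862 [ 0.5907 -0.0874  0.0569] rms 0.0005
dp cm [-0.12 -0.04  2.  ] turn z -0.1 tilt [ 0.001 -0.    -1.   ]
```

Lower it, open gently, then rise.

Emit:
carry_out:
  targets:
    - {"dp": [-0.1,0,1],"turn": [0,0,0],"fingers": 0.6}
    - {"dp": [0,0,0.7],"turn": [0,0,0],"fingers": 0.6}
    - {"dp": [0,0,0.2],"turn": [0,0,0],"fingers": 0.6}
    - {"dp": [0,0,0],"turn": [0,0,0],"fingers": 0.6}
    - {"dp": [0,0,0],"turn": [0,0,0],"fingers": 0.6}

```text
clock: 14.3
tool_pos: [0.5889, -0.0868, 0.0278]
ee_rot: [-0.0, 0.994, 0.108, -0.0]
force: [0.5, -0.9, 0.0]
width: 0.0515
finger_force: 31.8
```

Emit:
carry_out:
  targets:
    - {"dp": [0,0,0],"turn": [0,0,0],"fingers": 0.34}
    - {"dp": [0,0,0],"turn": [0,0,0],"fingers": 0.28}
    - {"dp": [0,0,0],"turn": [0,0,0],"fingers": 0.22}
    - {"dp": [0,0,0],"turn": [0,0,0],"fingers": 0.22}

```text
clock: 14.7
tool_pos: [0.589, -0.0868, 0.0279]
ee_rot: [0.0, 0.994, 0.108, 0.0]
force: [-0.6, -0.2, 0.0]
width: 0.0665
finger_force: 0.0
```

```bash
python3 - <<'E'
from h import *
p,st,W=look('',[])
ballfit(W,p,st['tool_pos'][:2]);print(st['force'])
E
```

```text
tcp [ 0.589  -0.0868  0.0279] yaw 12.38 w 0.0665 t 14.7
ball 8730 [ 0.5897 -0.0871  0.0366] rms 0.0005
[-0.638623   -0.17259404  0.0170977 ]
```

Emit:
carry_out:
  targets:
    - {"dp": [0,0,-2],"turn": [0,0,0],"fingers": 0.22}
    - {"dp": [0,0,-4.5],"turn": [0,0,0],"fingers": 0.1}
    - {"dp": [0,0,-4.5],"turn": [0,0,0],"fingers": 0}
    - {"dp": [0,0,-4.5],"turn": [0,0,0],"fingers": 0}
    - {"dp": [0,0,-4.5],"turn": [0,0,0],"fingers": 0}
    - {"dp": [0,0,-4],"turn": [0,0,0],"fingers": 0}
    - {"dp": [0,-4,0],"turn": [0,0,0],"fingers": 0}
    - {"dp": [0,-4,0],"turn": [0,0,0],"fingers": 0}

```text
clock: 15.55
tool_pos: [0.5723, -0.0086, 0.2694]
ee_rot: [0.0, 0.994, 0.107, 0.001]
force: [0.8, 0.6, -0.4]
width: 0.0853
finger_force: 0.0
```

Emit:
carry_out:
  targets:
    - {"dp": [0.3,-4,0],"turn": [0,0,0],"fingers": 0}
    - {"dp": [0.3,-4,0],"turn": [0,0,0],"fingers": 0}
    - {"dp": [0.3,-4,0],"turn": [0,0,0],"fingers": 0}
    - {"dp": [0.3,-4,0],"turn": [0,0,0],"fingers": 0}
    - {"dp": [0.3,-4,0],"turn": [0,0,0],"fingers": 0}
    - {"dp": [0.3,-4,0],"turn": [0,0,0],"fingers": 0}
    - {"dp": [0,-2,0],"turn": [0,0,0],"fingers": 0}
    - {"dp": [0,0,0],"turn": [0,0,0],"fingers": 0}

```text
clock: 16.35
tool_pos: [0.5328, 0.2516, 0.2678]
ee_rot: [-0.0, 0.994, 0.109, -0.0]
force: [0.1, 0.1, 0.6]
width: 0.0851
finger_force: 0.0
```

```bash
python3 - <<'E'
from h import *
p,st,W=look('',['block','toy_tray','cork_trivet','cone'],'w5')
for lo,hi in [(.05,.0585),(.061,.072)]:
    m=(W[...,2]>lo)&(W[...,2]<hi)&(abs(W[...,0]-.6)<.06)&(abs(W[...,1]-.28)<.06)
    c,s,a=cv2.minAreaRect((W[m][:,:2]*1000).astype(np.float32)); print(lo,m.sum(),np.median(W[m][:,2]),np.round(c,1),np.round(s,1),round(a,1))
E
```

```text
tcp [0.5328 0.2516 0.2678] yaw 12.55 w 0.0851 t 16.35
block 0.65 [271. 114.] ztop 0.066 all rect [603.  278.6] [68.2 46.9] 66.2 top rect [604.7 277.8] [53.  34.9] 68.7 topmean [605.  277.8  64. ]
toy_tray 0.97 [ 63. 137.] ztop 0.0177 all rect [507.8 535.2] [123.8 146.2] 5.0 top rect [511.1 528.5] [116.8 132.2] 4.7 topmean [513.4 531.2  15.8]
toy_tray 0.93 [276.  91.] ztop 0.0178 all rect [603.9 280.3] [118.8 132.8] 15.1 top rect [603.6 278.4] [116.1 129.8] 16.1 topmean [607.4 280.   16.5]
toy_tray 0.76 [ 31. 257.] ztop 0.0174 all rect [317.5 592.5] [130.8 120.3] 12.0 top rect [325.6 586.4] [117.6 105. ] 11.8 topmean [327.4 563.2  15.4]
toy_tray 0.6 [205. 250.] ztop 0.0228 all rect [377.  334.7] [153.6 170.4] 9.4 top rect [377.  334.7] [153.6 170.4] 9.4 topmean [392.  333.8  21.1]
cork_trivet 0.63 [386. 242.] ztop 0.0106 all rect [494.8 103.7] [223.9 106.5] 36.8 top rect [494.8 103.7] [223.9 106.4] 36.8 topmean [455.9  71.2   9. ]
cork_trivet 0.59 [544. 186.] ztop 0.0617 all rect [593.1 -80.2] [41.8 56.3] 77.5 top rect [584.9 -75.5] [41.7 20. ] 27.5 topmean [585.7 -74.5  57.8]
0.05 1350 0.056407354632364015 [604.9 277.6] [59.9 40. ] 65.7
0.061 635 0.06445937445773597 [605.  277.5] [51.7 14. ] 65.9
```

View pics/w5.png

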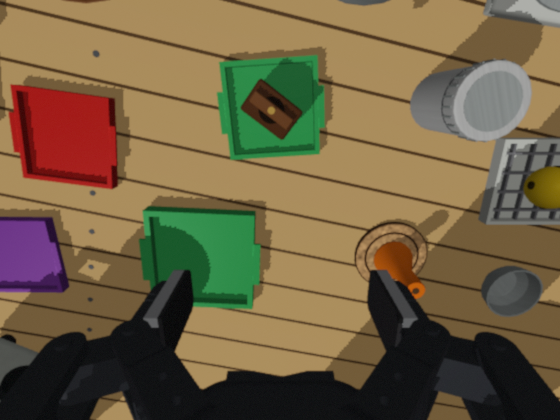

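w5 shows the block at (271,110) in the small green tray at (272,107). The cone stands on the trivet at (393,250), and the ball is on the rack at (545,188). The block's long axis lies at 65.7°, so the yaw has to be 65.7° to close across its 40 mm sides.

```bash
python3 - <<'E'
from h import *
s=r.get_state(); print(np.round(s['joints'],3), yaw(s)); go([.605,.2775,.12],65.7)
E
```

```text
[ 0.384  0.354  1.692 -0.     1.096  1.739] 12.323535634332364
dp cm [ 7.58 -1.36 14.79] turn z -53.4 tilt [-0. -0. -1.]
```

Emit:
carry_out:
  targets:
    - {"dp": [0,0,0],"turn": [0,0,-7.6],"fingers": 0}
    - {"dp": [0,0,0],"turn": [0,0,-7.6],"fingers": 0}
    - {"dp": [0,0,0],"turn": [0,0,-7.6],"fingers": 0}
    - {"dp": [0,0,0],"turn": [0,0,-7.6],"fingers": 0}
    - {"dp": [0,0,0],"turn": [0,0,-7.6],"fingers": 0}
    - {"dp": [0,0,0],"turn": [0,0,-7.6],"fingers": 0}
    - {"dp": [0,0,0],"turn": [0,0,-7.6],"fingers": 0}
    - {"dp": [0,0,0],"turn": [0,0,0],"fingers": 0}

```text
clock: 17.4
tool_pos: [0.5339, 0.2482, 0.2679]
ee_rot: [0.0, 0.84, 0.542, 0.0]
force: [0.3, -0.8, 0.4]
width: 0.0856
finger_force: 0.0
```

```bash
python3 - <<'E'
from h import *
go([.605,.2775,.12],65.7)
E
```

```text
dp cm [ 5.6   5.27 14.79] turn z -0.0 tilt [ 0. -0. -1.]
```

Emit:
carry_out:
  targets:
    - {"dp": [2.8,2.6,2],"turn": [0,0,0],"fingers": 0}
    - {"dp": [2.8,2.6,2],"turn": [0,0,0],"fingers": 0}
    - {"dp": [0,0,4],"turn": [0,0,0],"fingers": 0}
    - {"dp": [0,0,4],"turn": [0,0,0],"fingers": 0}
    - {"dp": [0,0,4],"turn": [0,0,0],"fingers": 0}
    - {"dp": [0,0,2],"turn": [0,0,0],"fingers": 0}
    - {"dp": [0,0,0],"turn": [0,0,0],"fingers": 0}
    - {"dp": [0,0,0],"turn": [0,0,0],"fingers": 0}

```text
clock: 18.2
tool_pos: [0.6045, 0.2783, 0.0884]
ee_rot: [0.0, 0.841, 0.54, 0.0]
force: [0.5, 0.7, 0.3]
width: 0.0855
finger_force: 0.0
```

```bash
python3 - <<'E'
from h import *
go([.605,.2775,.036],65.7)
E
```

```text
dp cm [-0.05  0.07  5.24] turn z -0.3 tilt [ 0.  0. -1.]
```

Emit:
carry_out:
  targets:
    - {"dp": [0,0,2.5],"turn": [0,0,0],"fingers": 0}
    - {"dp": [0,0,2],"turn": [0,0,0],"fingers": 0}
    - {"dp": [0,0,0.7],"turn": [0,0,0],"fingers": 0}
    - {"dp": [0,0,0],"turn": [0,0,0],"fingers": 0.3}
    - {"dp": [0,0,0],"turn": [0,0,0],"fingers": 0.6}
    - {"dp": [0,0,0],"turn": [0,0,0],"fingers": 0.8}
    - {"dp": [0,0,0],"turn": [0,0,0],"fingers": 0.8}
    - {"dp": [0,0,0],"turn": [0,0,0],"fingers": 0.8}
  squeeze: 35

```text
clock: 19.0
tool_pos: [0.6049, 0.279, 0.0374]
ee_rot: [0.0, 0.841, 0.542, 0.001]
force: [-1.3, 0.0, 8.2]
width: 0.039
finger_force: 34.8
```

Emit:
carry_out:
  targets:
    - {"dp": [0,0,0],"turn": [0,0,0],"fingers": 0.8}
    - {"dp": [0,0,0],"turn": [0,0,0],"fingers": 0.8}

```text
clock: 19.2
tool_pos: [0.6049, 0.279, 0.0374]
ee_rot: [0.0, 0.841, 0.542, 0.001]
force: [-1.2, 0.2, 7.7]
width: 0.0393
finger_force: 34.8
```

Emit:
carry_out:
  targets:
    - {"dp": [0,0,-1.5],"turn": [0,0,0],"fingers": 0.8}
    - {"dp": [0,0,-3.5],"turn": [0,0,0],"fingers": 0.8}
    - {"dp": [0,0,-4],"turn": [0,0,0],"fingers": 0.8}
    - {"dp": [0,0,-4],"turn": [0,0,0],"fingers": 0.8}
    - {"dp": [0,0,-4],"turn": [0,0,0],"fingers": 0.8}
    - {"dp": [-3.8,0.8,0],"turn": [0,0,0],"fingers": 0.8}
    - {"dp": [-3.8,0.8,0],"turn": [0,0,0],"fingers": 0.8}
    - {"dp": [-3.8,0.8,0],"turn": [0,0,0],"fingers": 0.8}

```text
clock: 20.0
tool_pos: [0.5785, 0.1639, 0.2076]
ee_rot: [0.0, 0.84, 0.542, 0.001]
force: [0.2, -0.1, -1.3]
width: 0.039
finger_force: 36.3
```

Emit:
carry_out:
  targets:
    - {"dp": [-3.8,0.8,0],"turn": [0,0,0],"fingers": 0.8}
    - {"dp": [-3.8,0.8,0],"turn": [0,0,0],"fingers": 0.8}
    - {"dp": [-3.8,0.8,0],"turn": [0,0,0],"fingers": 0.8}
    - {"dp": [-3.8,0.8,0],"turn": [0,0,0],"fingers": 0.8}
    - {"dp": [-3.8,0.8,0],"turn": [0,0,0],"fingers": 0.8}
    - {"dp": [-3.8,0.7,0],"turn": [0,0,0],"fingers": 0.8}
    - {"dp": [-3.8,0.7,0],"turn": [0,0,0],"fingers": 0.8}
    - {"dp": [-3.8,0.7,0],"turn": [0,0,0],"fingers": 0.8}

```text
clock: 20.8
tool_pos: [0.5083, -0.1386, 0.2073]
ee_rot: [0.001, 0.841, 0.542, 0.0]
force: [0.8, -0.6, -1.4]
width: 0.039
finger_force: 36.3
```

Emit:
carry_out:
  targets:
    - {"dp": [-3.8,0.7,0],"turn": [0,0,0],"fingers": 0.8}
    - {"dp": [-3.8,0.7,0],"turn": [0,0,0],"fingers": 0.8}
    - {"dp": [0,0,0],"turn": [0,0,0],"fingers": 0.8}
    - {"dp": [0,0,0],"turn": [0,0,0],"fingers": 0.8}

```text
clock: 21.2
tool_pos: [0.4899, -0.2128, 0.2069]
ee_rot: [0.0, 0.841, 0.541, 0.0]
force: [0.9, 0.2, -0.9]
width: 0.039
finger_force: 36.3
```

```bash
python3 - <<'E'
from h import *
p,st,W=look('',['block','play_dish'],'w6')
go([.4707,-.2905,.06])
E
```

```text
tcp [ 0.4899 -0.2128  0.2069] yaw 65.46 w 0.039 t 21.2
block 0.6 [281. 271.] ztop 0.2351 all rect [ 448.5 -305.9] [263.1 108.2] 65.8 top rect [ 491.8 -213.9] [53.9 36.3] 66.1 topmean [ 491.7 -211.1  233.4]
play_dish 0.73 [329. 229.] ztop 0.1794 all rect [ 505.4 -266.9] [ 44.1 155.3] 6.5 top rect [ 515.9 -199.8] [ 8.9 28.9] 25.8 topmean [ 513.6 -197.8  198.6]
dp cm [-8.03  1.48 14.63] turn z None tilt [ 0. -0. -1.]
```

View pics/w6.png

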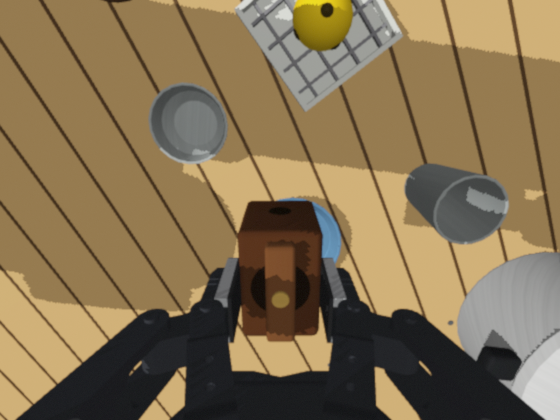

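w6 shows the block held square at (280,270), its top as high as when I gripped it, so it has not slipped. The dish is just beyond it at (300,230), and the ball is on the rack at (322,20).

Emit:
carry_out:
  targets:
    - {"dp": [-3.9,0.75,0],"turn": [0,0,0],"fingers": 0.8}
    - {"dp": [-3.9,0.75,2],"turn": [0,0,0],"fingers": 0.8}
    - {"dp": [0,0,4],"turn": [0,0,0],"fingers": 0.8}
    - {"dp": [0,0,4],"turn": [0,0,0],"fingers": 0.8}
    - {"dp": [0,0,3],"turn": [0,0,0],"fingers": 0.8}
    - {"dp": [0,0,1.5],"turn": [0,0,0],"fingers": 0.8}
    - {"dp": [0,0,0],"turn": [0,0,0],"fingers": 0.8}
    - {"dp": [0,0,0],"turn": [0,0,0],"fingers": 0.8}

```text
clock: 22.15
tool_pos: [0.472, -0.2887, 0.0613]
ee_rot: [-0.0, 0.84, 0.542, -0.0]
force: [1.0, 0.5, -0.6]
width: 0.0387
finger_force: 36.2
```

```bash
python3 - <<'E'
from h import *
p,st,W=look('',['play_dish'])
z0=st['tool_pos'][2]
for lo,hi in [(.012,.0215),(.0235,.036)]:
    m=(W[...,2]>z0+lo)&(W[...,2]<z0+hi)&(np.hypot(W[...,0]-st['tool_pos'][0],W[...,1]-st['tool_pos'][1])<.036)
    c,s,a=cv2.minAreaRect((W[m][:,:2]*1000).astype(np.float32)); print(m.sum(),np.median(W[m][:,2])-z0,np.round(c,1),np.round(s,1),round(a,1))
go([.471,-.290,.0365])
E
```

```text
tcp [ 0.472  -0.2887  0.0613] yaw 65.65 w 0.0387 t 22.15
play_dish 0.97 [276. 201.] ztop 0.0191 all rect [ 478.2 -279. ] [ 91.3 127.1] 63.6 top rect [ 476.5 -276.6] [ 88.5 118.9] 66.9 topmean [ 479.3 -270.6   16.4]
6489 0.018998565296995916 [ 472.7 -289.4] [59.8 66.2] 65.4
4121 0.027207969487920015 [ 473.  -284.8] [51. 52.] 24.5
dp cm [-0.12 -0.11  2.56] turn z None tilt [ 0.002 -0.001 -1.   ]
```

Emit:
carry_out:
  targets:
    - {"dp": [-0.15,-0.15,1.3],"turn": [0,0,0],"fingers": 0.8}
    - {"dp": [0,0,0.8],"turn": [0,0,0],"fingers": 0.8}
    - {"dp": [0,0,0.3],"turn": [0,0,0],"fingers": 0.8}
    - {"dp": [0,0,0],"turn": [0,0,0],"fingers": 0.8}
    - {"dp": [0,0,0],"turn": [0,0,0],"fingers": 0.8}

```text
clock: 22.75
tool_pos: [0.4694, -0.2901, 0.0366]
ee_rot: [-0.0, 0.841, 0.542, -0.0]
force: [0.5, 0.1, -0.5]
width: 0.0392
finger_force: 36.4
```

```bash
python3 - <<'E'
from h import *
go([.4705,-.290,.0362]);print(r.get_state()['force'])
E
```

```text
dp cm [0.05 0.1  0.04] turn z None tilt [-0.  0. -1.]
[ 0.51689141  0.08531679 -0.52361451]
```

Less than a millimetre above the floor, so release.

Emit:
carry_out:
  targets:
    - {"dp": [0.05,0.1,0],"turn": [0,0,0],"fingers": 0.8}
    - {"dp": [0,0,0.05],"turn": [0,0,0],"fingers": 0.8}
    - {"dp": [0,0,0],"turn": [0,0,0],"fingers": 0.45}
    - {"dp": [0,0,0],"turn": [0,0,0],"fingers": 0.35}
    - {"dp": [0,0,0],"turn": [0,0,0],"fingers": 0.25}
    - {"dp": [0,0,0],"turn": [0,0,0],"fingers": 0.2}
    - {"dp": [0,0,-2],"turn": [0,0,0],"fingers": 0.2}
    - {"dp": [0,0,-4],"turn": [0,0,0],"fingers": 0.1}

```text
clock: 23.55
tool_pos: [0.469, -0.289, 0.0948]
ee_rot: [-0.002, 0.841, 0.542, -0.001]
force: [1.6, -0.9, 0.9]
width: 0.0766
finger_force: 0.0
```

Emit:
carry_out:
  targets:
    - {"dp": [0,0,-4],"turn": [0,0,0],"fingers": 0}
    - {"dp": [0,0,-4],"turn": [0,0,0],"fingers": 0}
    - {"dp": [0,0,-4],"turn": [0,0,0],"fingers": 0}
    - {"dp": [0,0,-3],"turn": [0,0,0],"fingers": 0}
    - {"dp": [0,0,0],"turn": [0,0,0],"fingers": 0}
    - {"dp": [0,0,0],"turn": [0,0,0],"fingers": 0}

```text
clock: 24.15
tool_pos: [0.4707, -0.2901, 0.2468]
ee_rot: [0.001, 0.841, 0.542, 0.0]
force: [-0.1, 0.6, 0.1]
width: 0.0854
finger_force: 0.0
```

```bash
cat >> h.py <<'E'
def band(W,c,rad,lo,hi):
    m=(W[...,2]>lo)&(W[...,2]<hi)&(np.hypot(W[...,0]-c[0],W[...,1]-c[1])<rad)
    c,s,a=cv2.minAreaRect((W[m][:,:2]*1000).astype(np.float32)); print('band',lo,m.sum(),round(np.median(W[m][:,2]),4),np.round(c,1),np.round(s,1),round(a,1))
E
python3 - <<'E'
from h import *
p,st,W=look('',['play_dish'])
band(W,[.47,-.29],.045,.05,.0585);band(W,[.47,-.29],.045,.061,.07)
go([.44,.06,.25],14.)
# parked cone from top view
p,st,W=look('',['cone'],None,'top')
E
```

```text
tcp [ 0.4707 -0.2901  0.2468] yaw 65.58 w 0.0854 t 24.15
play_dish 0.72 [262. 167.] ztop 0.0194 all rect [ 470.6 -291.1] [118.3 117.4] 34.7 top rect [ 470.2 -291.2] [117.6 117.8] 22.0 topmean [ 470.1 -292.    16.7]
play_dish 0.46 [298.  10.] ztop 0.0197 all rect [ 569.3 -129.2] [58.9 44.4] 12.5 top rect [ 561.7 -145.4] [33.6 70. ] 65.6 topmean [ 559.8 -141.8   16.9]
band 0.05 1235 0.0555 [ 471.1 -292. ] [60.2 39.6] 64.7
band 0.061 557 0.0635 [ 470.8 -291.8] [51.8 13.3] 66.0
dp cm [ 30.6  -17.19  -0.43] turn z 51.6 tilt [-0.001  0.001 -1.   ]
tcp [ 0.47   -0.2897  0.2453] yaw 65.59 w 0.0856 t 24.25
cone 0.72 [314. 227.] ztop 0.0962 all rect [436.7  60.1] [48.4 53.6] 62.3 top rect [439.1  60.6] [21.9 21.4] 1.5 topmean [438.2  60.5  92.9]
```

The block stands upright and about 1 mm off the dish centre. Now for the parked cone.

Emit:
carry_out:
  targets:
    - {"dp": [3.2,-1.8,0],"turn": [0,0,0],"fingers": 0}
    - {"dp": [3.2,-1.8,0],"turn": [0,0,0],"fingers": 0}
    - {"dp": [3.2,-1.8,0],"turn": [0,0,0],"fingers": 0}
    - {"dp": [3.2,-1.8,0],"turn": [0,0,0],"fingers": 0}
    - {"dp": [3.2,-1.8,0],"turn": [0,0,0],"fingers": 0}
    - {"dp": [3.2,-1.8,0],"turn": [0,0,0],"fingers": 0}
    - {"dp": [3.2,-1.8,0],"turn": [0,0,0],"fingers": 0}
    - {"dp": [0,0,0],"turn": [0,0,0],"fingers": 0}

```text
clock: 25.15
tool_pos: [0.4472, -0.0307, 0.2455]
ee_rot: [-0.001, 0.84, 0.543, -0.001]
force: [0.0, -0.9, 0.8]
width: 0.0855
finger_force: 0.0
```

```bash
python3 - <<'E'
from h import *
p,st,W=look('',['cone','cork_trivet'])
band(W,[.44,.06],.04,.08,.1); band(W,[.44,.06],.05,.008,.015)
go([.44,.062,.12])
E
```

```text
tcp [ 0.4472 -0.0307  0.2455] yaw 65.75 w 0.0855 t 25.15
cone 0.79 [243. 111.] ztop 0.0935 all rect [438.5  59.7] [56.9 54.3] 42.4 top rect [438.7  60.2] [23.1 23.1] 65.8 topmean [438.9  60.5  92.3]
cork_trivet 0.93 [255.  84.] ztop 0.0104 all rect [440.1  61.7] [105.9 107.5] 27.7 top rect [439.7  62. ] [105.4 106.2] 38.9 topmean [441.9  64.7   8.5]
band 0.08 566 0.0924 [438.7  60.2] [23.1 23.1] 67.1
band 0.008 3196 0.0089 [439.9  60.4] [99.2 99. ] 20.0
dp cm [ 8.41 -4.72 12.59] turn z None tilt [-0.001 -0.    -1.   ]
```

Emit:
carry_out:
  targets:
    - {"dp": [4,-2.3,0],"turn": [0,0,0],"fingers": 0}
    - {"dp": [4,-2.2,2],"turn": [0,0,0],"fingers": 0}
    - {"dp": [0,0,4],"turn": [0,0,0],"fingers": 0}
    - {"dp": [0,0,4],"turn": [0,0,0],"fingers": 0}
    - {"dp": [0,0,2],"turn": [0,0,0],"fingers": 0}
    - {"dp": [0,0,0],"turn": [0,0,0],"fingers": 0}
    - {"dp": [0,0,0],"turn": [0,0,0],"fingers": 0}

```text
clock: 26.0
tool_pos: [0.4408, 0.0567, 0.1265]
ee_rot: [-0.0, 0.841, 0.541, -0.0]
force: [-0.3, -0.4, 0.4]
width: 0.0855
finger_force: 0.0
```

```bash
python3 - <<'E'
from h import *
go([.4387,.0603,.081])
E
```

```text
dp cm [ 0.24 -0.34  4.55] turn z None tilt [-0.001 -0.    -1.   ]
```

Emit:
carry_out:
  targets:
    - {"dp": [0.25,-0.35,1.5],"turn": [0,0,0],"fingers": 0}
    - {"dp": [0,0,2],"turn": [0,0,0],"fingers": 0}
    - {"dp": [0,0,0.9],"turn": [0,0,0],"fingers": 0.2}
    - {"dp": [0,0,0],"turn": [0,0,0],"fingers": 0.4}
    - {"dp": [0,0,0],"turn": [0,0,0],"fingers": 0.6}
    - {"dp": [0,0,0],"turn": [0,0,0],"fingers": 1}
    - {"dp": [0,0,0],"turn": [0,0,0],"fingers": 1}
    - {"dp": [0,0,0],"turn": [0,0,0],"fingers": 1}
  squeeze: 30

```text
clock: 26.8
tool_pos: [0.4388, 0.0612, 0.0832]
ee_rot: [0.0, 0.841, 0.542, 0.0]
force: [-2.0, 0.0, 9.8]
width: 0.0212
finger_force: 29.0
```

Emit:
carry_out:
  targets:
    - {"dp": [0,0,0],"turn": [0,0,0],"fingers": 1}
    - {"dp": [0,0,0],"turn": [0,0,0],"fingers": 1}

```text
clock: 27.0
tool_pos: [0.4388, 0.0613, 0.0832]
ee_rot: [0.0, 0.841, 0.542, 0.0]
force: [-2.7, 0.6, 8.4]
width: 0.0214
finger_force: 29.0
```

Emit:
carry_out:
  targets:
    - {"dp": [0,0,-1.5],"turn": [0,0,0],"fingers": 1}
    - {"dp": [0,0,-3],"turn": [0,0,0],"fingers": 1}
    - {"dp": [0,0,-4],"turn": [0,0,0],"fingers": 1}
    - {"dp": [0,0,-2],"turn": [0,0,0],"fingers": 1}
    - {"dp": [3.7,0.85,0],"turn": [0,0,0],"fingers": 1}
    - {"dp": [3.7,0.85,0],"turn": [0,0,0],"fingers": 1}
    - {"dp": [3.7,0.85,0],"turn": [0,0,0],"fingers": 1}
    - {"dp": [3.7,0.85,0],"turn": [0,0,0],"fingers": 1}

```text
clock: 27.8
tool_pos: [0.5314, 0.1832, 0.1881]
ee_rot: [0.0, 0.841, 0.542, 0.0]
force: [-0.6, -0.7, -0.1]
width: 0.021
finger_force: 29.4
```

Emit:
carry_out:
  targets:
    - {"dp": [3.7,0.85,0],"turn": [0,0,0],"fingers": 1}
    - {"dp": [3.7,0.85,0],"turn": [0,0,0],"fingers": 1}
    - {"dp": [0,0,0],"turn": [0,0,0],"fingers": 1}
    - {"dp": [0,0,0],"turn": [0,0,0],"fingers": 1}

```text
clock: 28.2
tool_pos: [0.5765, 0.2427, 0.1873]
ee_rot: [0.0, 0.84, 0.542, -0.0]
force: [-0.7, -0.3, -0.7]
width: 0.0208
finger_force: 29.4
```

```bash
python3 - <<'E'
from h import *
p,st,W=look('',['cone','toy_tray'],'w7')
t=st['tool_pos']; band(W,t,.03,t[2]+.004,t[2]+.015)
go([.6036,.2784,.10])
for d in r.silhouettes(p,'toy_tray'):
    w=W[d['mask']]; f=w[(w[:,2]<.010)&(np.hypot(w[:,0]-.604,w[:,1]-.279)<.08)]
    if len(f)>300: print('floor z',np.median(f[:,2]),cv2.minAreaRect((f[:,:2]*1000).astype(np.float32)))
E
```

```text
tcp [0.5765 0.2427 0.1873] yaw 65.65 w 0.0208 t 28.2
cone 0.87 [281. 230.] ztop 0.1976 all rect [540.9 194.5] [174.4  60.2] 56.2 top rect [577.4 242.4] [24.4 20.5] 64.9 topmean [578.2 243.9 196.2]
toy_tray 0.73 [70.  8.] ztop 0.0181 all rect [480.3 471.4] [17.9 47.8] 83.3 top rect [477.4 465.5] [16.1 50.3] 64.6 topmean [473.7 469.   15.6]
toy_tray 0.69 [288. 138.] ztop 0.0176 all rect [605.7 275. ] [117.8 135.1] 16.3 top rect [604.  277.4] [115.9 129.6] 16.3 topmean [609.7 289.5  16.2]
toy_tray 0.63 [ 74. 178.] ztop 0.0227 all rect [366.3 337.3] [174.6 180. ] 9.2 top rect [376.9 334.2] [153.7 170.5] 9.5 topmean [390.6 338.5  20.9]
band 0.191342182584867 1797 0.1968 [577.1 242.5] [24.4 45.3] 64.5
dp cm [4.5  0.99 8.76] turn z None tilt [-0. -0. -1.]
floor z 0.006576983206115827 ((604.8378295898438, 270.5115966796875), (112.954345703125, 129.32077026367188), 11.118729591369629)
```

View pics/w7.png

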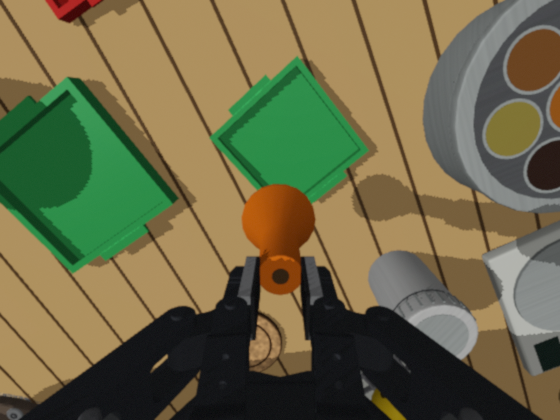

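w7 shows the empty small green tray centred near (290,140), with lips on opposite sides. The cone hangs upright at (279,230).

Emit:
carry_out:
  targets:
    - {"dp": [2.2,0.5,0],"turn": [0,0,0],"fingers": 1}
    - {"dp": [2.2,0.5,1],"turn": [0,0,0],"fingers": 1}
    - {"dp": [0,0,3.5],"turn": [0,0,0],"fingers": 1}
    - {"dp": [0,0,3],"turn": [0,0,0],"fingers": 1}
    - {"dp": [0,0,1],"turn": [0,0,0],"fingers": 1}
    - {"dp": [0,0,0],"turn": [0,0,0],"fingers": 1}
    - {"dp": [0,0,0],"turn": [0,0,0],"fingers": 1}

```text
clock: 29.1
tool_pos: [0.6045, 0.2781, 0.1037]
ee_rot: [0.0, 0.841, 0.541, 0.001]
force: [0.2, -0.9, 0.2]
width: 0.021
finger_force: 29.5
```

```bash
python3 - <<'E'
from h import *
go([.6042,.2791,.0815])
E
```

```text
dp cm [ 0.08 -0.07  2.22] turn z None tilt [ 0.001  0.    -1.   ]
```

Emit:
carry_out:
  targets:
    - {"dp": [0.05,-0.05,1.2],"turn": [0,0,0],"fingers": 1}
    - {"dp": [0,0,0.7],"turn": [0,0,0],"fingers": 1}
    - {"dp": [0,0,0.2],"turn": [0,0,0],"fingers": 1}
    - {"dp": [0,0,0],"turn": [0,0,0],"fingers": 1}
    - {"dp": [0,0,0],"turn": [0,0,0],"fingers": 1}

```text
clock: 29.6
tool_pos: [0.6037, 0.2789, 0.0815]
ee_rot: [-0.0, 0.841, 0.542, 0.0]
force: [-1.4, 0.3, 3.0]
width: 0.0206
finger_force: 29.9
```

```bash
python3 - <<'E'
from h import *
go([.6042,.2791,.0813]);print(r.get_state()['force'])
E
```

```text
dp cm [0.04 0.04 0.02] turn z None tilt [ 0.  0. -1.]
[-1.39097437  0.3399843   2.95978544]
```

It has touched down with 3 N, so release and rise.

Emit:
carry_out:
  targets:
    - {"dp": [0,0,0],"turn": [0,0,0],"fingers": 0.6}
    - {"dp": [0,0,0],"turn": [0,0,0],"fingers": 0.4}
    - {"dp": [0,0,0],"turn": [0,0,0],"fingers": 0.2}
    - {"dp": [0,0,0],"turn": [0,0,0],"fingers": 0.1}
    - {"dp": [0,0,-2],"turn": [0,0,0],"fingers": 0}
    - {"dp": [0,0,-4],"turn": [0,0,0],"fingers": 0}
    - {"dp": [0,0,-4],"turn": [0,0,0],"fingers": 0}
    - {"dp": [0,0,-4],"turn": [0,0,0],"fingers": 0}

```text
clock: 30.4
tool_pos: [0.6034, 0.2787, 0.2227]
ee_rot: [-0.0, 0.841, 0.542, -0.0]
force: [-0.3, 1.0, -0.5]
width: 0.0853
finger_force: 0.0
```

Emit:
carry_out:
  targets:
    - {"dp": [-4,0,-3],"turn": [0,0,0],"fingers": 0}
    - {"dp": [-4,0,-2],"turn": [0,0,0],"fingers": 0}
    - {"dp": [-4,0,0],"turn": [0,0,0],"fingers": 0}
    - {"dp": [0,0,0],"turn": [0,0,0],"fingers": 0}
    - {"dp": [0,0,0],"turn": [0,0,0],"fingers": 0}

```text
clock: 30.9
tool_pos: [0.5541, 0.1689, 0.2719]
ee_rot: [0.0, 0.841, 0.541, 0.0]
force: [0.3, -0.1, -0.0]
width: 0.0853
finger_force: 0.0
```

```bash
python3 - <<'E'
from h import *
p,st,W=look('',['cone','toy_tray'])
band(W,[.604,.278],.04,.08,.1)
p,st,W=look('',['canister','tumbler','katori','block'],'s9','scene')
ballfit(W,p,[.589,-.087])
E
```

```text
tcp [0.5541 0.1689 0.2719] yaw 65.5 w 0.0853 t 30.9
cone 0.86 [280.  73.] ztop 0.0916 all rect [602.6 277.8] [53.7 54.4] 39.5 top rect [602.9 278.2] [23.2 22.5] 66.5 topmean [602.8 278.   90.4]
cone 0.47 [241. 259.] ztop 0.0106 all rect [441.9  61.8] [105.6 107.3] 37.7 top rect [440.9  62.5] [105. 105.] 37.7 topmean [441.7  64.8   8.8]
toy_tray 0.8 [274.  44.] ztop 0.0177 all rect [604.  277.7] [121.4 129.7] 16.8 top rect [603.7 277.5] [116.4 129.5] 16.1 topmean [604.  282.9  16.1]
toy_tray 0.72 [ 91. 100.] ztop 0.0229 all rect [368.3 337.6] [169.2 181.2] 9.8 top rect [376.7 334. ] [153.6 171.3] 9.7 topmean [377.2 345.1  21. ]
band 0.08 525 0.0904 [602.8 278.1] [23.6 22.5] 66.5
tcp [0.5544 0.1702 0.2711] yaw 65.61 w 0.0851 t 31.05
canister 0.56 [222. 215.] ztop 0.1122 all rect [639.3  42.6] [157.4  75.9] 60.9 top rect [657.7  81.3] [71.9 68.7] 32.0 topmean [659.   82.4 109.6]
tumbler 0.9 [156. 139.] ztop 0.0905 all rect [ 644.6 -291.2] [70.9 63.8] 82.9 top rect [ 644.6 -290.5] [64.6 68.4] 4.7 topmean [ 643.6 -290.3   87. ]
katori 0.79 [244. 151.] ztop 0.0351 all rect [ 436.8 -111.1] [69.6 77.1] 32.2 top rect [ 441.4 -106.9] [58.8 75.9] 38.8 topmean [ 457.5 -108.8   31.6]
block 0.82 [207. 121.] ztop 0.0647 all rect [ 455.4 -321.7] [143.9  39.9] 65.8 top rect [ 471.7 -285.3] [59.9 33.5] 70.7 topmean [ 471.9 -284.3   61.1]
block 0.3 [246. 150.] ztop 0.3384 all rect [496.5  -4.8] [407.5  76.1] 59.6 top rect [619.7 154.6] [ 6.8 13.5] 72.2 topmean [621.4 154.  338. ]
ball 265 [ 0.5885 -0.0844  0.0357] rms 0.0015
```

View pics/s9.png

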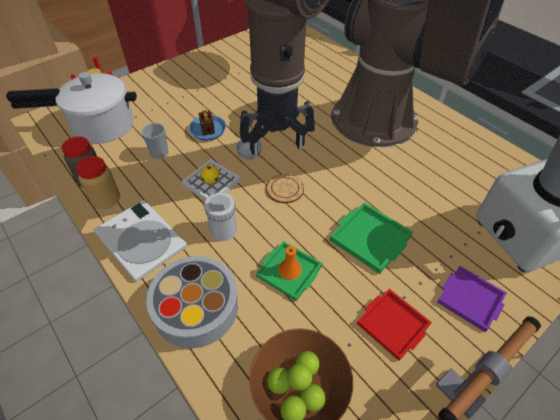

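The final view shows the ball on the rack at (209,174), the cone upright in the green tray at (290,262) and the block upright in the dish at (207,124). The canister, tumbler and katori have not moved, and the gripper is clear of everything.

```bash
python3 -c "
from station import r
print(r.finish_job())"
```

```text
the job is handed in; nothing more can be done
None
```

The toy rotation is done and handed in: ball in the draining rack, cone standing in the green tray, block upright in the play dish, each measured within about 2 mm of the middle, and the canister, tumbler and bowl left standing where they were.

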